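Pack the specimen containers into their foam mailers

TASK

Get the four empty specimen containers ready for posting: stand each one fully down in the white foam block whose pocket has its shape and size - the wide jar, the square bottle, the slender tube and the flat slide box each in its own. Keep them upright all the way, let go of them, and leave the small white tube rack and the roll of tape where they are.

Things in the scene. Friction and masses are not known exactly. Their poses are not given: they have to be found in the camera images.
- jar: Round wide specimen jar with a screw lid, the broadest container: body 58 mm in diameter, lid 62 mm in diameter from 58 mm up to the top at 75 mm (grip the lid). Stands upright, loose, rigid, under 0.1 kg. Origin: centre of the underside; z up.
- bottle: Square bottle with a round screw cap: body 46 x 46 mm and 66 mm high with sides along its own x and y, cap 38 mm in diameter from 72 mm up to the top at 92 mm. Stands upright, loose, rigid, under 0.1 kg. Origin: centre of the underside; z up.
- tube: Slender round tube-shaped container with a screw cap and a flat foot, the tallest: body 28 mm in diameter, cap 31 mm in diameter from 74 mm up to the top at 95 mm. Stands upright, loose, rigid, under 0.1 kg. Origin: centre of the underside; z up.
- mailer: Flat upright slide box with a flip top, a plain rectangular box 46 mm along its own x, 28 mm along its own y, 85 mm high. Stands upright, loose, rigid, under 0.1 kg. Origin: centre of the underside; z up.
- jar_foam: White foam block 96 x 96 mm with a large round pocket 68 mm in diameter (the specimen jar's). Taped down: it does not move. Origin: centre of the underside; z up; the pocket is centred on it. The block is 42 mm high, the flat pocket floor lies 12 mm above its underside, and the mouth is bevelled 5 mm wide and 5 mm deep all round.
- bottle_foam: White foam block 84 x 84 mm with a square pocket 56 x 56 mm, sides along its own x and y (the square bottle's). Taped down: it does not move. Origin: centre of the underside; z up; the pocket is centred on it. The block is 42 mm high, the flat pocket floor lies 12 mm above its underside, and the mouth is bevelled 5 mm wide and 5 mm deep all round.
- tube_foam: White foam block 70 x 70 mm with a small round pocket 38 mm in diameter (the slender tube's). Taped down: it does not move. Origin: centre of the underside; z up; the pocket is centred on it. The block is 42 mm high, the flat pocket floor lies 12 mm above its underside, and the mouth is bevelled 5 mm wide and 5 mm deep all round.
- mailer_foam: White foam block 86 x 70 mm with an oblong pocket, 56 mm along its own x and 38 mm along its own y (the slide box's). Taped down: it does not move. Origin: centre of the underside; z up; the pocket is centred on it. The block is 42 mm high, the flat pocket floor lies 12 mm above its underside, and the mouth is bevelled 5 mm wide and 5 mm deep all round.
- white_rack: Small white rack, 112 x 66 mm, top plate 58 mm high, with five short purple-capped sample tubes reaching 83 mm: a bystander in the middle of the table, loose, not to be shifted. Origin: centre of the underside.
- tape: Roll of tape lying flat, 72 mm in diameter, 24 mm high: a bystander nearer the robot, loose, not to be shifted. Origin: centre of the underside. All else on the table (marker pen, tube racks, mixer, boxes, bin) stands outside the area where the containers and blocks are.
Not all that is in view belongs to the job. Leave any turquoise look-alike of the bottle alone. Leave any pink look-alike of the tube_foam alone.

How it is judged:
By the outcome, as a careful person would: the job done as asked, in the order asked, and still so for the second after the job is handed in, with the robot touching nothing.
It also fails if it takes over 109 s, if anything falls off the work surface, if the arm or the gripper's body presses on something with over 40 N, if the wrist force passes 120 N, or if a joint passes its speed limit or range.

ROBOT

A 6-joint arm with a two-finger parallel gripper is mounted at the origin on the work surface. World frame = base frame: x ahead of the robot, y to its left, z up, the work surface at z = 0. Lengths are in mm, angles in rad, forces in N, time in s.
With the tool pointing down it reaches from about 250 to 800 mm from the base axis. Payload 3.9 kg.
Tool frame: the origin (TCP) lies at the centre of the arm's flange, where the gripper is bolted on; the fingertips stand 173 mm ahead of it and the grasp point (between the pads) lies 155 mm ahead of it; y points along the fingers, x is the direction in which the jaws open and shut, and the axes are right-handed (so a half turn about y gives the same grasp; the last joint's range is limited). The gripper opens to 85 mm and grips with 20 to 120 N. Pads are 22 mm wide; open, the fingers measure 114 mm over their backs; the gripper's body (76 mm by 85 mm) begins 54 mm behind the grasp point. The pads swing forward as they close: fully open they stand 13 mm farther back than shut.
Start: joints at [-1.275, 0.26, -0.138, 1.173, 0, 1.571], TCP at [153.036, -502.191, 404.704] pointing down, gripper open.
Joint ranges: [-2.78, 2.78], [-0.83, 1.72], [-1.28, 1.37], [-1.9, 2.12], [-1.57, 1.48], [-3.14, 3.14]. Speed limits (rad/s): [2.57, 2.57, 3.14, 3.14, 3.14, 3.14].

INTERFACE

Orientations are given as [roll, pitch, yaw] about the fixed x, y, z axes, in that order (R = Rz(yaw) Ry(pitch) Rx(roll)).
In Python, from rig import robot, get_image, calibration gives the robot as it stands. Calls block until the motion is done:
- robot.movep(position, orientation): joint-space move of the TCP to a pose.
- robot.move_l(position, attitude=None, v=150): straight line of the TCP; attitude=None keeps the orientation; v is the mean speed in mm/s.
- robot.move_j(angles): joint-space move.
- robot.open_jaws() and robot.close(squeeze=None): open the fingers fully, or close them until they stop; squeeze is the grip in N (None keeps the last).
- robot.wait(seconds).
- robot.solve_ik(position, orientation): joint angles nearest the present ones, or None.
- get_image(name): name is "side" or "top" or "wrist"; returns the picture (480x640x3 uint8, red, green, blue); there is no depth.
- calibration(name): a dict with "fx", "fy", "cx", "cy" (pixels), "k1" (the pictures are not rectified: a ray, as slopes to the right and down, at radius r is drawn at 1 + k1 r^2 times it, then the intrinsics apply), "R" (3x3) and "t" (3): a world point X has camera coordinates R X + t. Camera axes: x right, y down, z forward; pixel columns grow to the right and rows downward; lengths in mm; the calibration is good to about 2 mm. A picture is of the moment at which its call begins: read the wrist's pose just before it. calibration takes no time and is no camera call; for the wrist camera it gives the pose at the moment of the call.
A pose or a line that the arm cannot do raises robot.Unreachable and nothing moves.
- robot.close_job(): hands the job in, once; it reports no verdict.
Readings, each from a call of its own:
- robot.get_time(): time.
- robot.get_q(): joint angles.
- robot.get_joint_vel(): joint speeds.
- robot.get_tau(): joint torques, N m.
- robot.get_tool_pos(): TCP position.
- robot.get_orientation(): TCP orientation.
- robot.get_ft_force(): force on the tool from outside, world axes, zero at the start.
- robot.get_moment(): the same for the moment, N m.
- robot.get_grip_width(): finger opening in mm.
Only numpy, scipy, OpenCV 4.12 (cv2) and the standard library are available. Lean on these libraries where they do the work, as an engineer would, in place of code of your own. Each camera call takes 0.05 s, during which the arm holds its last target.

## Working session

There is one attempt and no reset: what is moved stays moved. The work goes in short steps, each a Python script; the robot and the scene stay as the last script left them, time stands still between calls to the robot, and variables do not carry over. Pictures are saved under pics/ and viewed, and the job is handed in when it is done.

```bash
ls; mkdir -p pics
python3 - <<'E'
from rig import robot,get_image,calibration
import cv2
for n in ["side","top","wrist"]:
    im=get_image(n); cv2.imwrite(f"pics/{n}0.png",im[:,:,::-1])
    c=calibration(n); print(n,c)
print(robot.get_time(),robot.get_orientation(),robot.get_tool_pos(),robot.get_grip_width())
E
```

```text
pics
side {'fx': 450.65169014395275, 'fy': 450.65169014395275, 'cx': 323.88923709228953, 'cy': 232.55101534044212, 'k1': -0.0008655918190922887, 'R': array([[-0.90350534, -0.4285259 ,  0.00660773],
       [-0.31989699,  0.66405125, -0.6757972 ],
       [ 0.28520873, -0.61270017, -0.73705799]]), 't': array([454.64976872, 170.23849675, 895.88340785])}
top {'fx': 569.4680158051566, 'fy': 569.4680158051566, 'cx': 330.9214665659059, 'cy': 247.301874733992, 'k1': -0.06223552053778722, 'R': array([[-0.02473232, -0.99966923, -0.00705253],
       [-0.99703862,  0.02517987, -0.07266342],
       [ 0.07281697,  0.00523451, -0.99733158]]), 't': array([  14.81996084,  487.84585108, 1101.41610138])}
wrist {'fx': 340.22018506115757, 'fy': 340.22018506115757, 'cx': 317.7587777386527, 'cy': 241.0151861559015, 'k1': -0.050565388692229804, 'R': array([[ 2.91447342e-01, -9.56586696e-01, -5.82494949e-04],
       [-9.10273210e-01, -2.77523890e-01,  3.07218447e-01],
       [-2.94042735e-01, -8.90077703e-02, -9.51638843e-01]]), 't': array([-523.98037292,  -39.92966591,  379.63980087])}
0.15 [-1.57080729e+00  1.55941157e-03 -1.27503331e+00] [ 152.94635101 -501.94127989  404.04428196] 85.6056596245692
```

View pics/top0.png

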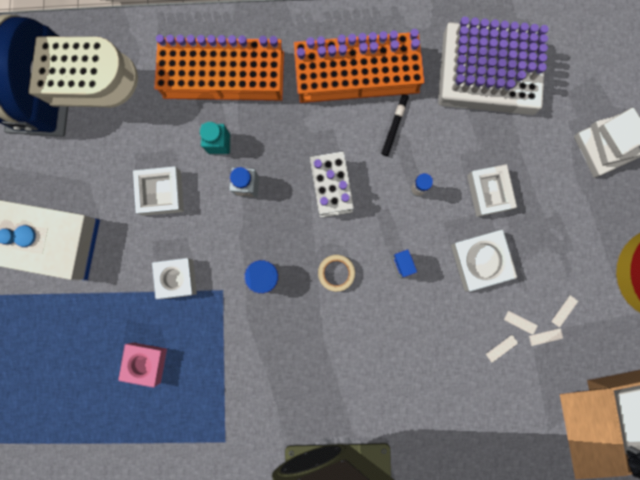

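View pics/side0.png

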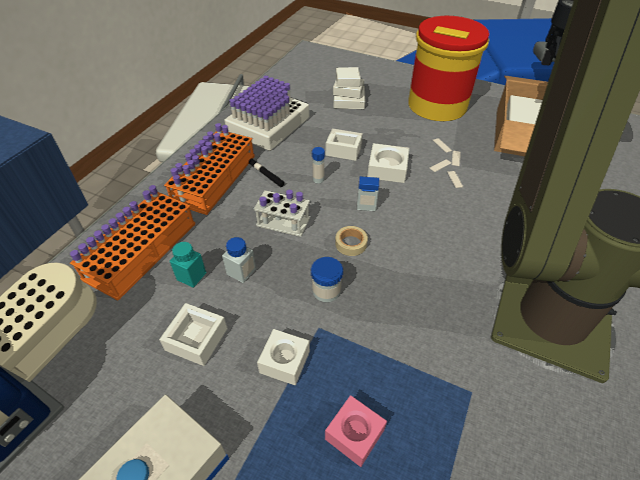

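View pics/wrist0.png

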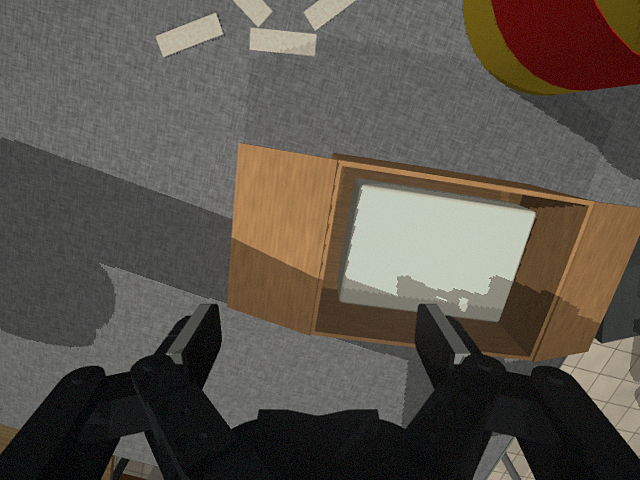

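Candidates seen in the top view:
- **Jar:** (262,277), the only wide round one.
- **Bottle:** blue cap at (240,180). The turquoise one at (213,137) is the look-alike, so leave it.
- **Tube:** (424,183). **Mailer:** (404,263).
- **Jar foam:** (487,261). **Bottle foam:** (157,191). **Mailer foam:** (493,190).
- **Tube foam:** white one at (172,279). The pink one at (141,365) is the look-alike, so leave it.
- **Rack:** (331,184). **Tape:** (337,273).

Next I'll measure and check these in close crops.

```bash
cat > h.py <<'E'
import numpy as np,cv2
from rig import robot,get_image,calibration
def ray(c,uv):
    K=np.array([[c['fx'],0,c['cx']],[0,c['fy'],c['cy']],[0,0,1.]])
    n=cv2.undistortPoints(np.array(uv,float).reshape(-1,1,2),K,np.array([c['k1'],0,0,0.])).reshape(-1,2)
    d=np.c_[n,np.ones(len(n))]@c['R']
    return -c['R'].T@c['t'],d
def onz(c,uv,z):
    C,d=ray(c,uv); return (C+d*((z-C[2])/d[:,2])[:,None])[:,:2]
def proj(c,P):
    K=np.array([[c['fx'],0,c['cx']],[0,c['fy'],c['cy']],[0,0,1.]])
    return cv2.projectPoints(np.array(P,float).reshape(-1,1,3),cv2.Rodrigues(c['R'])[0],c['t'],K,np.array([c['k1'],0,0,0.]))[0].reshape(-1,2)
def blue(im):
    h=cv2.cvtColor(im,cv2.COLOR_RGB2HSV); return cv2.inRange(h,(105,150,60),(125,255,255))
def comp(m,uv,rad=45,largest=True):
    """component of mask nearest uv"""
    n,l,s,ce=cv2.connectedComponentsWithStats(m)
    ok=[i for i in range(1,n) if s[i,4]>60]
    i=min(ok,key=lambda i:np.hypot(*(ce[i]-uv)))
    return (l==i).astype(np.uint8),ce[i],s[i]
def white(im):
    h=cv2.cvtColor(im,cv2.COLOR_RGB2HSV); return cv2.inRange(h,(0,0,165),(180,45,255))
E
python3 - <<'E'
from h import *
im=cv2.imread('pics/top0.png')[:,:,::-1].copy(); c=calibration('top')
print('cam',-c['R'].T@c['t'])
hs=cv2.cvtColor(im,cv2.COLOR_RGB2HSV)
for p in [(262,277),(240,180),(424,183),(404,263),(404,273),(160,170),(460,250),(150,340)]: print(p,hs[p[1],p[0]])
b=blue(im)
for n,uv,z in [('jar',(262,277),66.5),('bottle',(240,180),82),('tube',(424,183),84.5),('mailer',(404,263),75)]:
    m,ce,s=comp(b,uv); print(n,ce.round(1),s,onz(c,ce,z).round(1))
    r=cv2.minAreaRect(cv2.findNonZero(m)); print('  ',r)
w=white(im)
for n,uv in [('jar_foam',(487,261)),('bottle_foam',(157,191)),('tube_foam',(172,279)),('mailer_foam',(493,190)),('rack',(331,184))]:
    m,ce,s=comp(w,uv); 
    pts=onz(c,cv2.findNonZero(m).reshape(-1,2),21 if n!='rack' else 30).astype(np.float32)
    r=cv2.minAreaRect(pts); print(n,ce.round(1),s,np.round(r[0],1),np.round(r[1],1),r[2])
out=np.hstack([cv2.resize(im[120:310,120:300],None,fx=2.2,fy=2.2,interpolation=2),cv2.resize(im[120:310,390:560],None,fx=2.2,fy=2.2,interpolation=2)])
cv2.imwrite('pics/crop0.png',out[:,:,::-1])
E
```

```text
cam [ 406.56590396   -3.2342129  1134.03013171]
(262, 277) [109 198 165]
(240, 180) [110 201 179]
(424, 183) [110 202 179]
(404, 263) [110 200 180]
(404, 273) [109 200 182]
(160, 170) [ 99   8 229]
(460, 250) [ 99   8 229]
(150, 340) [109 131 115]
jar [261.1 276.4] [245 261  33  32 829] [[433.1 134.7]]
   ((261.0, 276.5), (31.0, 32.0), 90.0)
bottle [240.1 177.2] [230 168  20  20 303] [[619.5 169.4]]
   ((240.25003051757812, 177.25001525878906), (19.091880798339844, 18.384775161743164), 45.0)
tube [423.6 181.7] [416 174  16  16 209] [[ 601.5 -173.7]]
   ((423.5, 181.5), (15.0, 15.0), 90.0)
mailer [404.6 263.1] [395 250  21  27 377] [[ 451.  -134.1]]
   ((404.53448486328125, 263.0862121582031), (23.95469856262207, 16.155494689941406), 68.19859313964844)
jar_foam [485.3 259.8] [ 455  230   61   61 2373] [ 455.7 -299.8] [ 99.1 100.1] 14.176925659179688
bottle_foam [156.7 189.2] [ 133  166   45   48 1476] [612.4 350.4] [87.8 87.5] 4.000700950622559
tube_foam [171.6 277.7] [ 152  258   40   41 1117] [435.5 318.4] [72.8 73.1] 6.101206302642822
mailer_foam [493.5 189. ] [ 472  165   44   49 1411] [ 595.8 -322.5] [89.2 73.2] 9.835636138916016
rack [330.3 183.1] [ 310  152   43   63 1168] [612.1  -1.2] [121.5  68. ] 7.8639702796936035
```

View pics/crop0.png

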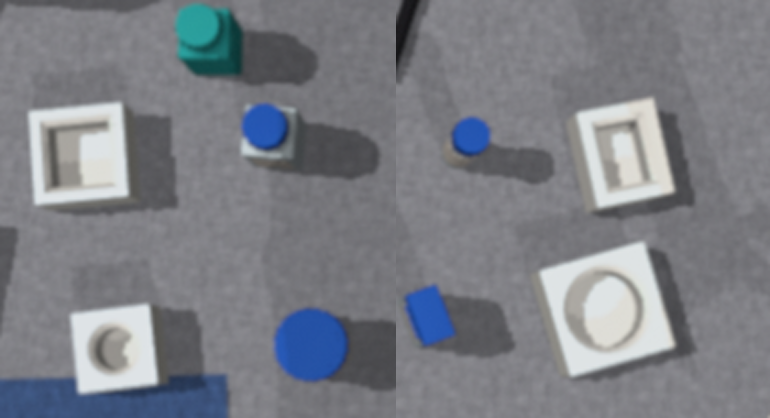

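The crops confirm the choices. In the left crop the blue-capped bottle is at (265,125), apart from the turquoise one, and the two white foams have a square and a small round pocket. In the right crop are the tube, the mailer, the oblong pocket and the large round pocket. Next I'll check IK for all the poses, then hover over the jar and look with the wrist camera.

```bash
cat >> h.py <<'E'
def ori(yaw): return [-np.pi/2,0,yaw]
def wr(y,p=np.pi): return (y+p/2)%p-p/2
E
python3 - <<'E'
from h import *
for n,x,y,z in [('jar',433,135,219),('jf',456,-300,231),('bot',619,169,244),('bf',612,350,256),('tube',601,-174,237),('tf',435,318,249),('mail',451,-134,225),('mf',596,-322,237)]:
  for zz in (z,375):
    q1=np.arctan2(y,x); o=[]
    for d in (0,90,-90):
        q=robot.solve_ik([x,y,zz],ori(q1+np.radians(d))); o.append(None if q is None else np.round(q,2).tolist())
    print(n,zz,o)
q1=np.arctan2(135,433)
t=robot.get_time(); robot.movep([433,135,375],ori(q1)); print(robot.get_time()-t, robot.get_tool_pos(), robot.get_orientation())
cv2.imwrite('pics/w1.png',get_image('wrist')[:,:,::-1])
E
```

```text
jar 219 [[0.3, 0.31, -0.61, 0.65, 0.0, 1.57], [0.3, 0.31, -0.61, 0.65, 0.0, 0.0], [0.3, 0.31, -0.61, 0.65, 0.0, -3.14]]
jar 375 [[0.3, 0.15, -0.36, 1.06, 0.0, 1.57], [0.3, 0.15, -0.36, 1.06, 0.0, 0.0], [0.3, 0.15, -0.36, 1.06, 0.0, -3.14]]
jf 231 [[-0.58, 0.43, -0.38, 0.77, 0.0, 1.57], [-0.58, 0.43, -0.38, 0.77, 0.0, 0.0], [-0.58, 0.43, -0.38, 0.77, 0.0, -3.14]]
jf 375 [[-0.58, 0.31, -0.15, 1.11, 0.0, 1.57], [-0.58, 0.31, -0.15, 1.11, 0.0, 0.0], [-0.58, 0.31, -0.15, 1.11, 0.0, -3.14]]
bot 244 [[0.27, 0.56, -0.1, 0.91, 0.0, 1.57], [0.27, 0.56, -0.1, 0.91, 0.0, 0.0], [0.27, 0.56, -0.1, 0.91, 0.0, -3.14]]
bot 375 [[0.27, 0.47, 0.11, 1.21, 0.0, 1.57], [0.27, 0.47, 0.11, 1.21, 0.0, 0.0], [0.27, 0.47, 0.11, 1.21, 0.0, -3.14]]
bf 256 [[0.52, 0.65, 0.11, 1.03, 0.0, 1.57], [0.52, 0.65, 0.11, 1.03, 0.0, -0.0], [0.52, 0.65, 0.11, 1.03, 0.0, -3.14]]
bf 375 [[0.52, 0.59, 0.32, 1.3, 0.0, 1.57], [0.52, 0.59, 0.32, 1.3, 0.0, -0.0], [0.52, 0.59, 0.32, 1.3, 0.0, -3.14]]
tube 237 [[-0.28, 0.54, -0.16, 0.88, 0.0, 1.57], [-0.28, 0.54, -0.16, 0.88, 0.0, 0.0], [-0.28, 0.54, -0.16, 0.88, 0.0, -3.14]]
tube 3
[... 241 characters left out ...]
[[0.63, 0.3, -0.16, 1.11, 0.0, 1.57], [0.63, 0.3, -0.16, 1.11, 0.0, 0.0], [0.63, 0.3, -0.16, 1.11, 0.0, -3.14]]
mail 225 [[-0.29, 0.33, -0.57, 0.68, 0.0, 1.57], [-0.29, 0.33, -0.57, 0.68, 0.0, 0.0], [-0.29, 0.33, -0.57, 0.68, 0.0, -3.14]]
mail 375 [[-0.29, 0.18, -0.32, 1.07, 0.0, 1.57], [-0.29, 0.18, -0.32, 1.07, 0.0, 0.0], [-0.29, 0.18, -0.32, 1.07, 0.0, -3.14]]
mf 237 [[-0.5, 0.62, -0.0, 0.95, 0.0, 1.57], [-0.5, 0.62, -0.0, 0.95, 0.0, 0.0], [-0.5, 0.62, -0.0, 0.95, 0.0, -3.14]]
mf 375 [[-0.5, 0.54, 0.23, 1.26, 0.0, 1.57], [-0.5, 0.54, 0.23, 1.26, 0.0, 0.0], [-0.5, 0.54, 0.23, 1.26, 0.0, -3.14]]
2.475 [433.25255687 134.4677005  375.03374474] [-1.57102501e+00 -1.44967197e-04  3.01016639e-01]
```

View pics/w1.png

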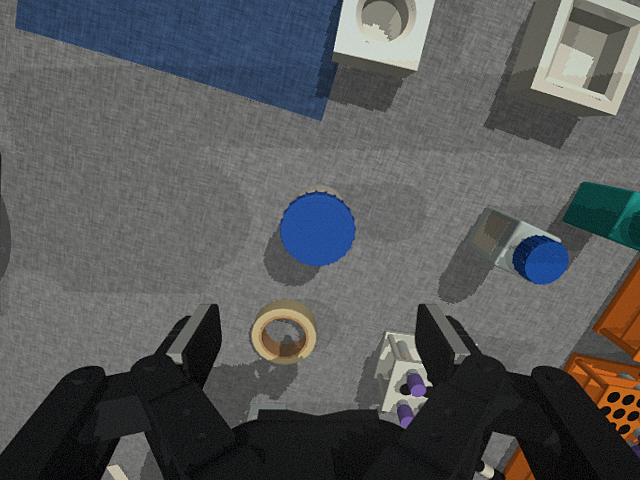

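The wrist view shows the jar lid at (318,229), the tape at (284,332), the bottle cap at (540,260), the rack near (400,375), and the tube foam and bottle foam at the top of the frame. I'll cross-check these against the top-view positions.

Run:
```python
from h import *
im=cv2.imread('pics/w1.png')[:,:,::-1].copy(); c=calibration('wrist')
b=blue(im)
m,ce,s=comp(b,(318,229)); print(s,ce)
hull=cv2.convexHull(cv2.findNonZero(m)); 
print('jar wrist top',cv2.minEnclosingCircle(onz(c,hull.reshape(-1,2),75).astype(np.float32)), 'mid',onz(c,ce,66.5), 'centroid@75',onz(c,ce,75))
m,ce,s=comp(b,(540,260)); print('bottle mid',onz(c,ce,82),s)
# bottle corners eye-estimate candidates, foam tops
w=white(im)
for uv in [(590,60),(385,30)]:
    m,ce,s=comp(w,uv); print(s,ce)
# side
im=cv2.imread('pics/side0.png')[:,:,::-1].copy(); c=calibration('side'); b=blue(im)
for n,uv,z in [('jar',(327,270),66.5),('bottle',(236,245),82),('tube',(318,153),84.5)]:
    m,ce,s=comp(b,uv); print(n,s,ce,onz(c,ce,z))
```

```text
[ 280  191   76   76 4317] [317.27125319 228.58420199]
jar wrist top ((432.50909423828125, 135.937744140625), 32.11210250854492) mid [[432.685635  134.5537482]] centroid@75 [[431.97974435 136.86494468]]
bottle mid [[620.15101868 168.90026716]] [ 512  235   57   49 1925]
[ 531    0  109  115 4534] [581.29973533  67.51830613]
[ 334    0  101   71 3936] [383.29115854  36.06910569]
jar [311 257  32  29 742] [326.53773585 270.99730458] [[434.09933236 134.5493129 ]]
bottle [226 237  20  20 306] [235.88888889 246.52614379] [[620.43126311 168.43133087]]
tube [312 147  12  14 141] [317.87234043 153.46808511] [[ 602.73527896 -173.89473779]]
```

Three views agree to about 1 mm. I'll pick up the jar now.

```bash
cat >> h.py <<'E'
def st(s=''): print(s,'t%.1f'%robot.get_time(),np.round(robot.get_tool_pos(),1).tolist(),'w%.1f'%robot.get_grip_width(),'F',np.round(robot.get_ft_force(),1).tolist())
HZ=375
def pick(x,y,z,yaw,N=40):
    p=robot.get_tool_pos()
    if np.hypot(p[0]-x,p[1]-y)>4 or abs(wr(robot.get_orientation()[2]-yaw,2*np.pi))>.03: robot.movep([x,y,HZ],ori(yaw))
    robot.move_l([x,y,z+40],ori(yaw),v=220); robot.move_l([x,y,z],ori(yaw),v=80); st('down')
    robot.close(N); st('closed')
    robot.move_l([x,y,z+20],v=80); st('lift')
    robot.move_l([x,y,HZ],v=200); st('up')
def snap(n,name):
    cv2.imwrite(f'pics/{name}.png',get_image(n)[:,:,::-1])
E
python3 - <<'E'
from h import *
pick(433,134.7,219,0.301)
snap('side','s1')
E
```

```text
down t4.0 [433.3, 134.8, 219.5] w85.2 F [-0.8, 0.3, 0.4]
closed t4.3 [433.3, 134.8, 219.9] w61.0 F [-1.0, -0.4, 6.0]
lift t4.8 [433.2, 134.8, 239.2] w61.1 F [-0.1, -0.2, -0.8]
up t5.6 [432.5, 134.6, 373.8] w60.8 F [-1.0, 0.1, -1.5]
```

View pics/s1.png

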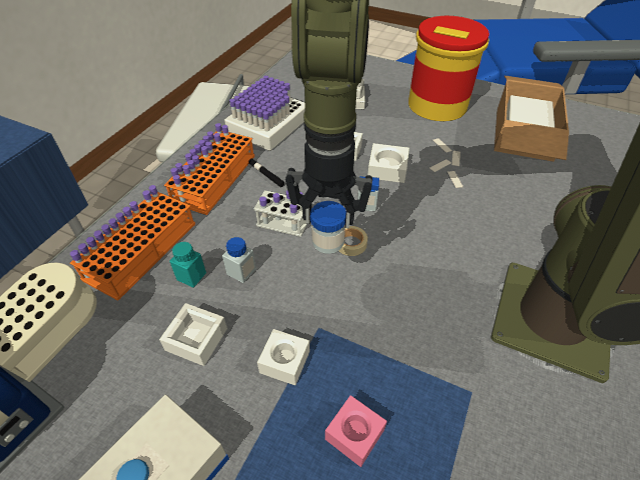

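The jar is held upright at (328,228). The foam outlines may mix top and side faces, so I'll measure the foam tops more carefully, using only the bright top face at z=42.

Run:
```python
from h import *
im=cv2.imread('pics/top0.png')[:,:,::-1].copy(); c=calibration('top')
hs=cv2.cvtColor(im,cv2.COLOR_RGB2HSV)
F=[('jar_foam',(487,261),96),('bottle_foam',(157,191),84),('tube_foam',(172,279),70),('mailer_foam',(493,190),86)]
print(hs[262,452:476,1:].tolist()); print(hs[189,128:145,1:].tolist())
for T in (170,195,210,220):
  m0=cv2.inRange(hs,(0,0,T),(180,40,255))
  for n,uv,sz in F:
    m=np.zeros_like(m0); m[uv[1]-36:uv[1]+36,uv[0]-36:uv[0]+36]=m0[uv[1]-36:uv[1]+36,uv[0]-36:uv[0]+36]
    k,l,s,ce=cv2.connectedComponentsWithStats(m); i=1+np.argmax(s[1:,4])
    h=cv2.convexHull(cv2.findNonZero((l==i).astype(np.uint8))).reshape(-1,2)
    r=cv2.minAreaRect(onz(c,h,42).astype(np.float32)); print(T,n,np.round(r[0],1),np.round(r[1],1),round(r[2],1),sz)
x=cv2.resize(im[220:300,440:530],None,fx=6,fy=6,interpolation=0); cv2.imwrite('pics/jf.png',x[:,:,::-1])
```

```text
[[10, 130], [10, 131], [10, 131], [4, 130], [8, 135], [15, 140], [14, 141], [11, 145], [3, 173], [9, 216], [7, 228], [8, 229], [7, 228], [9, 220], [3, 188], [9, 163], [13, 159], [13, 162], [14, 164], [14, 167], [14, 169], [13, 171], [10, 175], [3, 192]]
[[9, 138], [9, 140], [11, 141], [11, 140], [11, 141], [11, 161], [14, 203], [10, 226], [9, 230], [8, 228], [11, 214], [1, 173], [12, 149], [13, 136], [13, 116], [13, 96], [11, 91]]
170 jar_foam [ 454.7 -294.3] [97.2 98. ] 14.2 96
170 bottle_foam [608.7 343.7] [85.4 85.3] 3.9 84
170 tube_foam [434.9 312.2] [71.2 71.5] 6.1 70
170 mailer_foam [ 592.3 -316.5] [87.4 71. ] 9.9 86
195 jar_foam [ 454.7 -294.1] [95. 95.] 14.2 96
195 bottle_foam [608.7 343.6] [83.5 83.2] 3.9 84
195 tube_foam [434.9 312. ] [69.3 69.4] 5.6 70
195 mailer_foam [ 592.2 -316.7] [85.1 68.8] 9.8 86
210 jar_foam [ 454.7 -294.2] [93.5 93.6] 14.2 96
210 bottle_foam [608.4 343.5] [82.1 82.1] 4.0 84
210 tube_foam [434.8 311.7] [67.6 68.3] 5.7 70
210 mailer_foam [ 592.  -316.5] [84.  67.1] 9.8 86
220 jar_foam [ 454.7 -294.2] [92.5 92.5] 14.2 96
220 bottle_foam [608.4 343.5] [80.6 81.1] 3.7 84
220 tube_foam [434.8 311.9] [66.9 66.8] 5.9 70
220 mailer_foam [ 591.9 -316.5] [82.1 65.5] 10.1 86
```

View pics/jf.png

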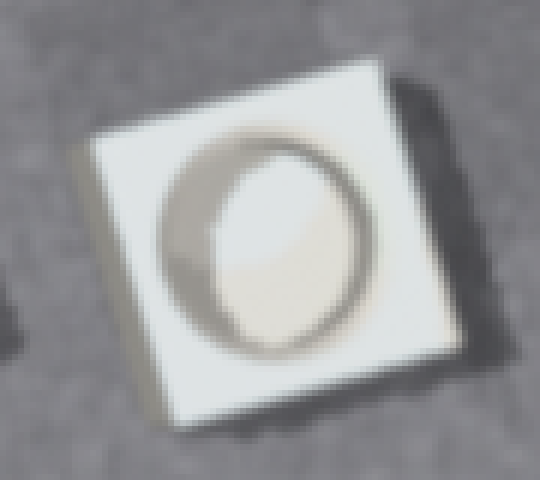

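The crop shows the foam with its large round pocket, and the mask covers the top face only, so sizes at z=42 match the description. The centres are jar_foam (454.7,-294.2), bottle_foam (608.6,343.6), tube_foam (434.8,312.0) and mailer_foam (592.1,-316.6). Placing the jar.

```bash
cat >> h.py <<'E'
def place(x,y,z,yaw,name):
    """z: TCP height for seated object"""
    robot.movep([x,y,HZ],ori(yaw)); st('over')
    robot.move_l([x,y,z+35],ori(yaw),v=200); snap('side',name+'a')
    robot.move_l([x,y,z+1.],ori(yaw),v=60); st('placed')
    robot.open_jaws(); st('open')
    robot.move_l([x,y,z+40],v=100); robot.move_l([x,y,HZ],v=250); st('clear')
E
python3 - <<'E'
from h import *
place(454.7,-294.2,231,np.arctan2(-294,455),'jar')
snap('wrist','jarw')
E
```

```text
over t7.2 [455.0, -293.3, 374.9] w60.8 F [-0.9, 0.1, -0.4]
placed t8.7 [454.0, -293.8, 231.5] w61.0 F [-0.9, 2.0, 2.0]
open t9.1 [454.9, -294.3, 231.9] w85.6 F [-0.3, 0.8, -0.5]
clear t10.2 [454.6, -294.1, 374.7] w85.4 F [-1.0, 0.7, -0.8]
```

View pics/jarw.png

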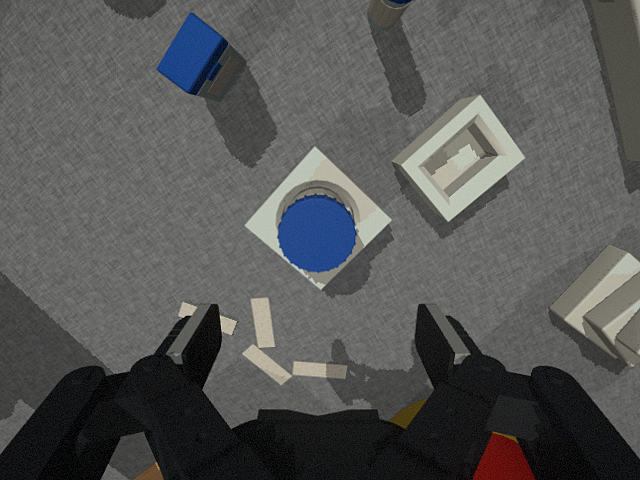

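The wrist view shows the jar lid at (317,233) inside the jar foam, with the empty oblong foam at (460,160), the mailer at (195,55) and the tube at the top edge. Now the bottle: hover and look for its body yaw.

Run:
```python
from h import *
robot.movep([620,168.9,HZ],ori(2.14)); st()
c=calibration('wrist'); snap('wrist','botw'); 
import pickle; pickle.dump(c,open('botw.pkl','wb'))
snap('side','s2')
im=cv2.imread('pics/s2.png')[:,:,::-1]; cs=calibration('side')
m,ce,s=comp(blue(im),proj(cs,[454.7,-294,78.5])[0]); print(s,ce,[onz(cs,ce,z).round(1).tolist() for z in (66.5,78.5,90)])
im=cv2.imread('pics/botw.png')[:,:,::-1]; x=im[100:400,150:500]; cv2.imwrite('pics/botc.png',cv2.resize(x,None,fx=2,fy=2)[:,:,::-1])
```

```text
t12.0 [620.0, 168.1, 374.6] w85.3 F [0.5, 0.3, 0.2]
[379 136  24  19 379] [390.50659631 144.78891821] [[[459.6, -309.8]], [[455.3, -293.8]], [[451.2, -278.5]]]
```

View pics/botc.png

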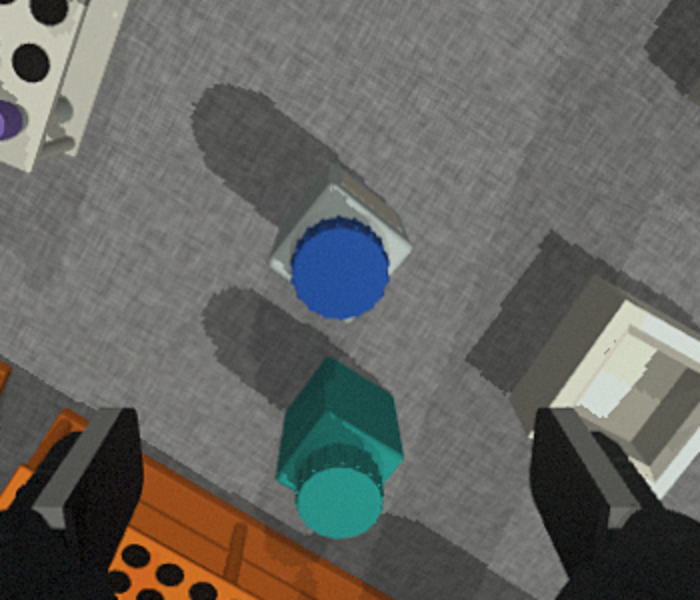

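View pics/s2.png

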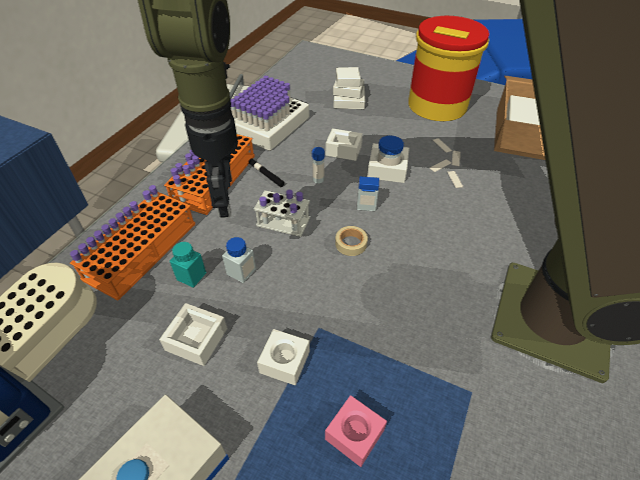

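The side view confirms the jar seated: its lid centre at z=78.5 falls on (455.3,-293.8). In the wrist crop the blue bottle's shoulder corners are at (333,178), (410,245) and (271,262), so its body yaw can be measured. The turquoise bottle at (340,500) stays clear of the jaws.

Run:
```python
from h import *
import pickle; c=pickle.load(open('botw.pkl','rb'))
P=onz(c,np.array([(333,178),(410,245),(271,262)])/2+[150,100],66); print(P)
for a,b in ((0,1),(0,2)):
    d=P[b]-P[a]; print(np.hypot(*d), np.degrees(np.arctan2(d[1],d[0]))%90)
print('mid', (P[1]+P[2])/2)
im=cv2.imread('pics/botw.png')[:,:,::-1]; m,ce,s=comp(blue(im),(320,235)); print(onz(c,ce,82),s)
```

```text
[[591.64970613 149.08890534]
 [598.07066398 191.67604506]
 [636.02915211 146.07506852]]
43.06847071686374 81.42596762071199
44.481664067665385 86.11497170103667
mid [617.04990805 168.87555679]
[[618.61764428 169.35041872]] [ 295  208   50   52 1900]
```

Run:
```python
from h import *
pick(619.5,169,244,2.14,N=40)
snap('side','s3')
```

```text
down t13.3 [619.7, 169.1, 244.3] w85.8 F [0.3, 0.3, -0.4]
closed t13.8 [619.7, 169.1, 244.6] w36.7 F [-1.0, -0.6, 3.4]
lift t14.2 [619.7, 169.0, 264.4] w36.4 F [0.3, -0.2, -0.9]
up t14.9 [619.1, 168.9, 373.7] w36.5 F [0.6, -0.0, -1.9]
```

View pics/s3.png

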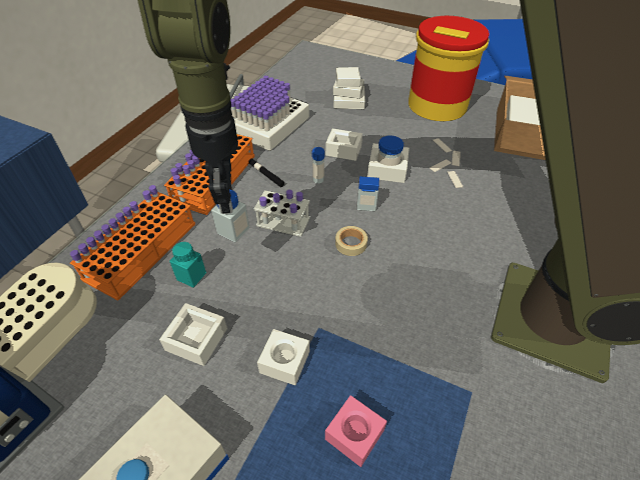

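The bottle is held upright at (230,222) and the turquoise one is untouched at (187,263). Placing it.

Run:
```python
from h import *
place(608.6,343.6,256.3,2.31,'bot')
snap('wrist','botw2'); 
robot.movep([602,-173.8,HZ],ori(-0.28)); st()
snap('side','s4'); snap('top','t4'); snap('wrist','tubw')
im=cv2.imread('pics/s4.png')[:,:,::-1]; cs=calibration('side')
m,ce,s=comp(blue(im),proj(cs,[608,343,94])[0]); print(s,ce,[onz(cs,ce,z).round(1).tolist() for z in (82,94,106)])
```

```text
over t15.7 [608.3, 343.8, 373.6] w36.7 F [0.1, -0.4, -0.4]
placed t17.1 [608.3, 343.6, 256.7] w36.5 F [-0.6, 0.5, 0.3]
open t17.6 [608.6, 343.6, 257.3] w85.4 F [-0.4, 0.1, 1.0]
clear t18.6 [608.7, 343.6, 375.2] w85.4 F [1.3, 0.4, -0.0]
 t20.5 [602.2, -173.2, 374.7] w85.8 F [-0.6, 0.3, 0.5]
[174 301  24  24 431] [185.90951276 312.31786543] [[[615.9, 338.1]], [[608.9, 343.2]], [[601.8, 348.3]]]
```

View pics/botw2.png

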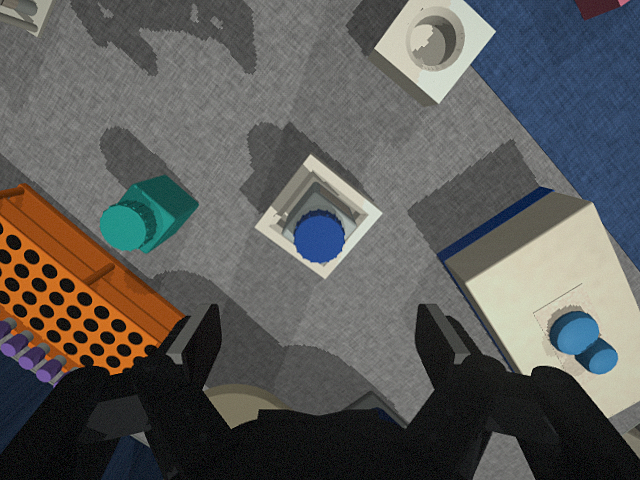

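View pics/s4.png

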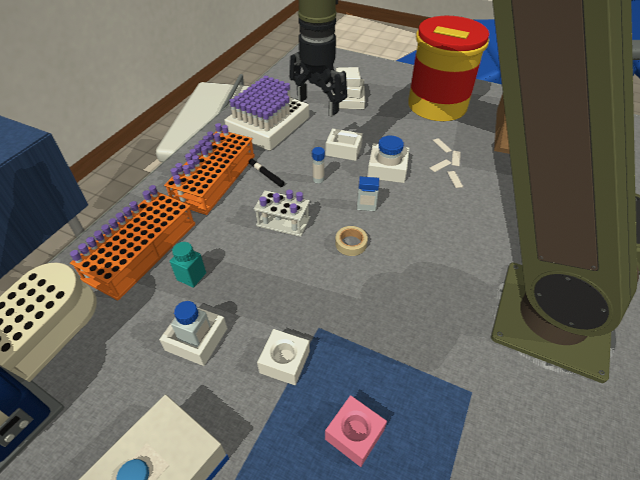

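View pics/tubw.png

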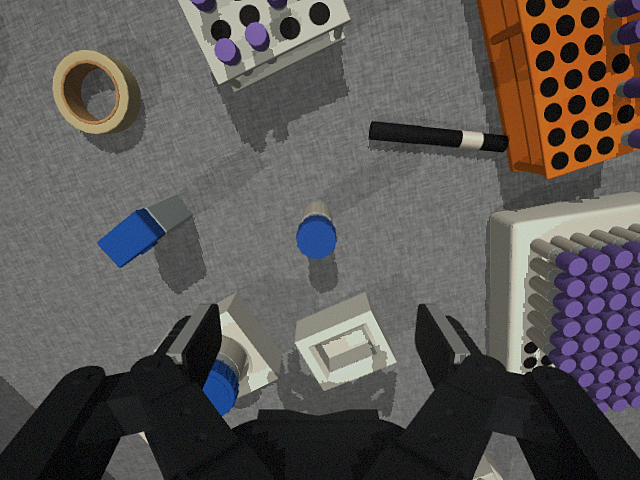

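The bottle is seated: its cap centre at z=94 falls on (608.9,343.2), and the wrist view shows it square in its pocket at (318,235). The tube is at (316,237) between the open jaws and clear of the pen. Picking and placing it.

```bash
python3 - <<'E'
from h import *
pick(602,-173.8,237,-0.28,N=40)
snap('wrist','tubheld'); snap('side','s5')
if robot.get_grip_width()>25:
    place(434.8,312,249.2,0.62,'tub'); snap('wrist','tubw2'); 
    snap('side','s6'); im=cv2.imread('pics/s6.png')[:,:,::-1]; cs=calibration('side')
    m,ce,s=comp(blue(im),proj(cs,[435,312,96.5])[0]); print(s,ce,[onz(cs,ce,z).round(1).tolist() for z in (84.5,96.5,108)])
E
python3 -c "
import cv2,numpy as np
cv2.imwrite('pics/cmp5.png',np.vstack([cv2.imread('pics/s5.png')[60:260,150:550],cv2.imread('pics/s6.png')[220:420,150:550]]))"
```

```text
down t21.9 [602.2, -173.9, 237.3] w85.5 F [0.4, -0.0, -0.4]
closed t22.5 [602.1, -173.8, 237.4] w29.8 F [-0.3, -0.6, 3.6]
lift t22.9 [602.3, -173.9, 257.5] w29.9 F [0.0, 0.1, -0.6]
up t23.6 [601.6, -173.7, 373.7] w30.0 F [-0.2, -0.4, -0.7]
over t25.6 [435.4, 311.4, 375.0] w30.0 F [-0.6, 0.1, -0.1]
placed t26.9 [434.6, 311.9, 249.6] w29.7 F [0.4, -0.2, -0.3]
open t27.5 [434.8, 312.0, 250.2] w85.7 F [0.2, 0.4, -0.3]
clear t28.6 [434.8, 312.0, 374.9] w85.2 F [0.2, -0.6, -1.4]
[273 325  19  22 322] [282.14285714 335.06521739] [[[438.2, 305.1]], [[434.3, 310.8]], [[430.4, 316.2]]]
```

View pics/cmp5.png

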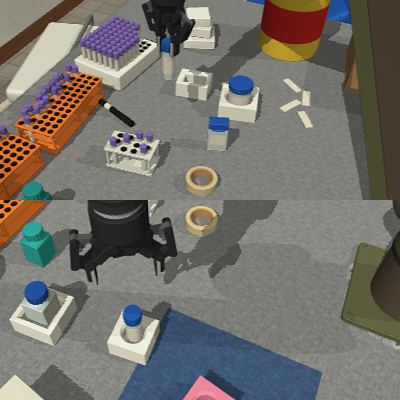

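View pics/tubw2.png

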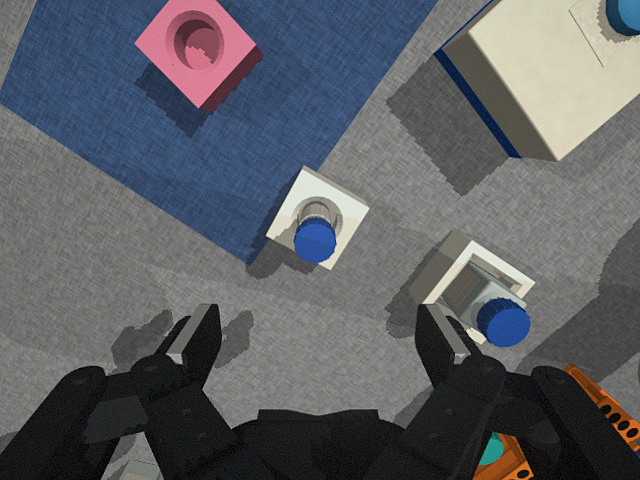

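The tube is seated: its cap centre at z=96.5 falls on (434.3,310.8). It stands upright in the white block at (316,240), not the pink one. Last is the mailer.

Run:
```python
from h import *
robot.movep([451,-134.1,HZ],ori(1.955)); st()
c=calibration('wrist'); snap('wrist','mw')
import pickle; pickle.dump(c,open('mw.pkl','wb'))
im=cv2.imread('pics/mw.png')[:,:,::-1]; m,ce,s=comp(blue(im),(318,235))
print(s,ce); x=im[140:340,200:440]; cv2.imwrite('pics/mc.png',cv2.resize(x,None,fx=3,fy=3)[:,:,::-1])
v=cv2.cvtColor(im,cv2.COLOR_RGB2HSV); print(v[235,300:340:4].tolist())
```

```text
t30.6 [451.1, -133.8, 374.8] w85.6 F [0.2, -0.1, -0.6]
[ 298  203   39   59 2040] [317.24509804 231.4127451 ]
[[107, 216, 92], [110, 179, 151], [109, 192, 146], [109, 185, 150], [109, 188, 145], [109, 187, 149], [110, 183, 148], [111, 180, 150], [109, 195, 149], [106, 38, 101]]
```

View pics/mc.png

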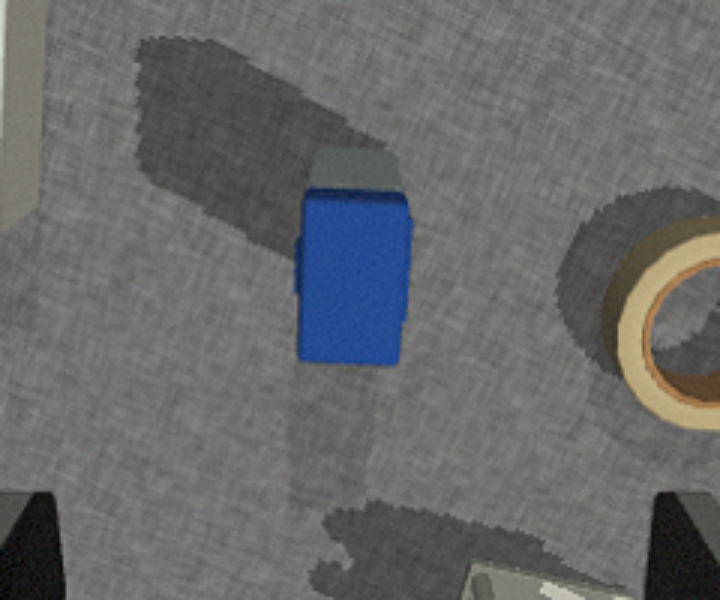

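The crop shows the mailer's blue top with corners at (306,196), (408,196), (398,364) and (299,360). It's centred in the jaw plane, and the tape lies outside the finger path, which I'll check.

Run:
```python
from h import *
import pickle; c=pickle.load(open('mw.pkl','rb'))
P=onz(c,np.array([(306,196),(408,196),(398,364),(299,360)])/3+[200,140],85); print(P, P.mean(0))
for a,b in ((0,1),(3,2),(0,3),(1,2)):
    d=P[b]-P[a]; print(np.hypot(*d).round(1), np.degrees(np.arctan2(d[1],d[0]))%180)
ct=calibration('top'); im=cv2.imread('pics/t4.png')[:,:,::-1]; m,ce,s=comp(blue(im),(404,263)); print([onz(ct,ce,z).round(1).tolist() for z in (75,80,85)])
r=cv2.minAreaRect(onz(ct,cv2.findNonZero(m).reshape(-1,2),80).astype(np.float32));print(r)
print('tape',onz(ct,(337,273),24))
```

```text
[[ 433.00150719 -153.86164529]
 [ 423.12420548 -129.4612721 ]
 [ 466.91706427 -113.85628076]
 [ 475.93522578 -139.23151298]] [ 449.74450068 -134.10267778]
26.3 112.03816417945389
26.9 109.5648200799177
45.4 18.817102668300546
46.5 19.612835962345624
[[[453.0, -131.7]], [[452.7, -131.1]], [[452.5, -130.5]]]
((450.85205078125, -133.47027587890625), (44.30227279663086, 30.40182113647461), 19.9907283782959)
tape [[437.13070006  -8.00518596]]
```

```bash
python3 - <<'E'
from h import *
pick(450.3,-133.9,225,1.92,N=40)
snap('side','s7')
if robot.get_grip_width()>22:
    place(592.1,-316.6,237.3,1.744,'mail'); snap('wrist','mw2')
    robot.move_j([-1.275, 0.26, -0.138, 1.173, 0, 1.571]); st('home')
    snap('side','s8'); snap('top','t8')
E
python3 -c "
import cv2,numpy as np
cv2.imwrite('pics/cmp7.png',np.hstack([cv2.imread('pics/'+n+'.png')[60:260,200:500] for n in('s7','maila')]))"
```

```text
down t32.2 [450.7, -134.0, 225.5] w85.3 F [0.1, 0.9, -0.5]
closed t32.8 [450.4, -134.0, 225.2] w27.6 F [0.8, -0.0, 2.2]
lift t33.2 [450.5, -134.0, 245.2] w27.5 F [-0.1, -0.4, -0.7]
up t34.0 [449.8, -133.7, 373.9] w27.7 F [-0.2, 0.0, -0.6]
over t34.9 [591.6, -315.8, 374.1] w27.3 F [0.8, 0.2, -1.3]
placed t36.4 [591.9, -316.6, 237.6] w27.4 F [0.4, -0.3, -0.7]
open t37.0 [592.1, -316.6, 238.3] w85.3 F [1.0, -0.1, 0.7]
clear t38.0 [592.1, -316.6, 374.9] w85.7 F [0.1, -0.1, -0.5]
home t40.0 [153.4, -502.1, 404.4] w85.4 F [0.2, 0.1, 1.2]
```

View pics/cmp7.png

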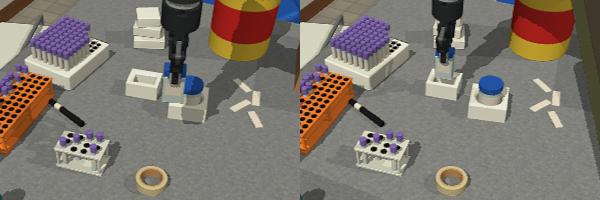

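View pics/mw2.png

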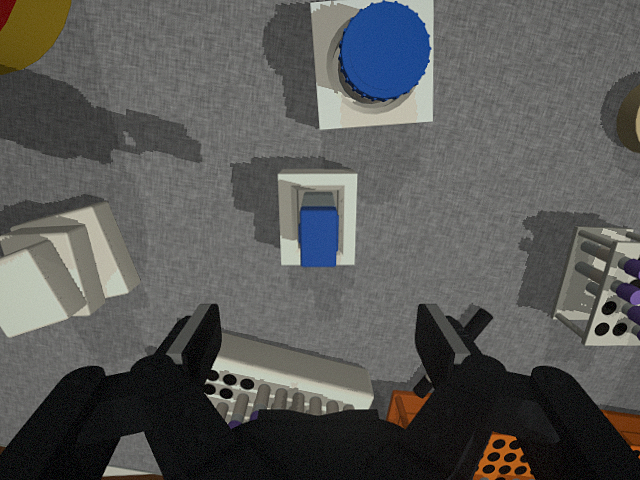

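View pics/s8.png

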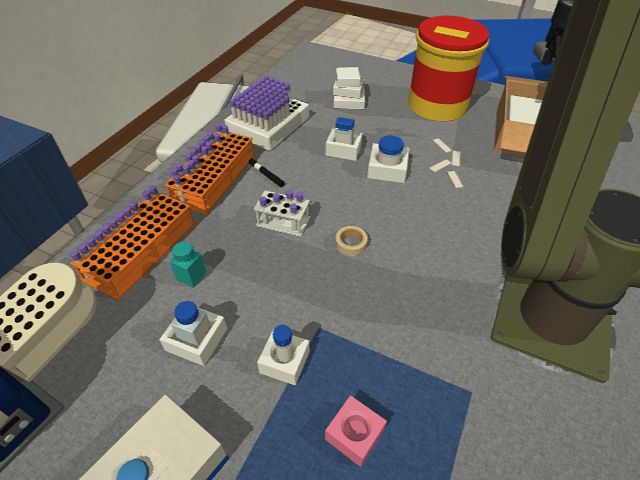

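View pics/t8.png

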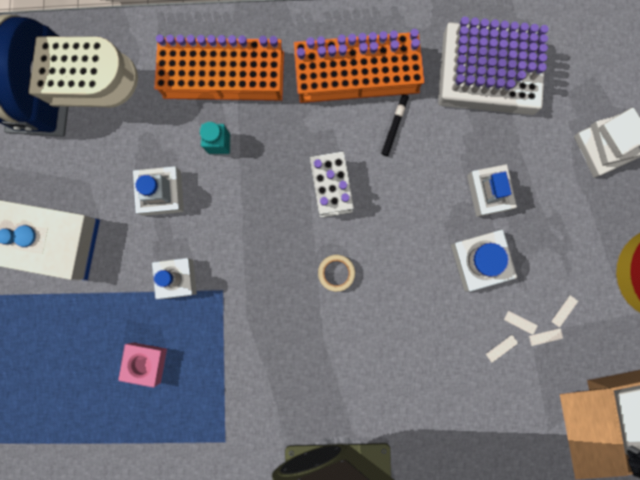

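All four are in their own blocks, and the rack and tape look unchanged. I'll check seated heights by two-view triangulation and compare bystander pixels with the first picture.

Run:
```python
from h import *
ims={n:cv2.imread(f'pics/{f}.png')[:,:,::-1].copy() for n,f in(('side','s8'),('top','t8'))}
for n,P in [('jar',(454.7,-294.2,78.5)),('bottle',(608.6,343.6,94)),('tube',(434.8,312,96.5)),('mailer',(592.1,-316.6,88))]:
    A=[];b=[]
    for v in ims:
        c=calibration(v); m,ce,s=comp(blue(ims[v]),proj(c,P)[0]); C,d=ray(c,ce); d=d[0]/np.linalg.norm(d[0])
        M=np.eye(3)-np.outer(d,d); A.append(M); b.append(M@C)
    X=np.linalg.lstsq(np.vstack(A),np.hstack(b),rcond=None)[0]; print(n,'expected',P,'seen',X.round(1))
# mailer pre-placement blue centroid height, same method
ims0={n:cv2.imread(f'pics/{n}0.png')[:,:,::-1].copy() for n in('side','top')}
A=[];b=[]
for v in ims0:
    c=calibration(v); m,ce,s=comp(blue(ims0[v]),proj(c,(451,-134,76))[0]); C,d=ray(c,ce); d=d[0]/np.linalg.norm(d[0]); M=np.eye(3)-np.outer(d,d); A.append(M); b.append(M@C)
print('mailer before',np.linalg.lstsq(np.vstack(A),np.hstack(b),rcond=None)[0].round(1))
for v,bs in (('top',[(305,145,360,225),(315,250,360,295),(195,115,235,160)]),('side',[(250,185,315,238),(333,224,372,258)])):
    for x0,y0,x1,y1 in bs: print(v,(x0,y0),np.abs(ims[v][y0:y1,x0:x1].astype(int)-ims0[v][y0:y1,x0:x1]).mean().round(2))
```

```text
jar expected (454.7, -294.2, 78.5) seen [ 454.5 -293.5   78.9]
bottle expected (608.6, 343.6, 94) seen [607.8 343.5  95.1]
tube expected (434.8, 312, 96.5) seen [433.7 311.1  97.4]
mailer expected (592.1, -316.6, 88) seen [ 592.4 -315.3   88.3]
mailer before [ 451.4 -133.9   75.3]
top (305, 145) 0.9
top (315, 250) 0.86
top (195, 115) 2.0
side (250, 185) 1.19
side (333, 224) 1.13
```

Heights match fully seated, with the mailer 13 mm up against the 12 mm expected, and the bystanders are unchanged. Handing in.

```bash
python3 -c "
from rig import robot
robot.close_job(); print(robot.get_time())"
```

```text
the job is handed in; nothing more can be done
the job is handed in; nothing more can be done
```

I placed the jar, bottle, tube and slide box, in that order, each in its own white foam block. All were kept upright and let go, and the arm went back to its start pose. It took about 40 s of the 109 s allowed, and the highest wrist force I read was about 6 N.

- **Seating:** after release, the top and side cameras put each container within about 1.5 mm of its expected position and within about 1 mm of its fully seated height.
- **Bystanders:** the rack and tape showed no change between the first and last pictures. The turquoise bottle's patch differed slightly more, probably from shadow, but it looks unmoved. The pink block was left alone and looks unmoved.
- **Disagreements:** my first foam centres were 5–6 mm off because I used the wrong height plane. I corrected that before placing anything. One later top-view fix on the slide box was 2–3 mm off the others, so I used the close wrist view instead.

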